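# Two stage plates from the sloping rack to the plate warmer

## Robot

A 7-joint arm with a two-finger parallel gripper is mounted at the origin on the work surface. World frame = base frame: x ahead of the robot, y to its left, z up, the work surface at z = 0. Lengths are in m, angles in degrees, forces in N, time in s.
With the tool pointing down it reaches from about 0.4 to 0.9 m from the base axis. Payload 5.5 kg.
Tool frame: the origin (TCP) lies at the very end of the fingers, on their centre line; the grasp point (between the pads) lies 19 mm behind it; z points along the fingers, y is the line along which they close (so a half turn about z gives the same grasp; the last joint's range is limited). The gripper opens to 85 mm and grips with 20 to 120 N. Pads are 22 mm wide; open, the fingers measure 114 mm over their backs; the gripper's body (76 mm by 85 mm) begins 54 mm behind the grasp point. The pads swing forward as they close: fully open they stand 13 mm farther back than shut.
Start: joints at [-57.456, 28.699, -24.465, 88.831, 12.651, 65.22, -12.049], TCP at [0.195, 0.62, 0.231] pointing down, gripper open.
Joint ranges: [-164.97, 164.97], [-17.58, 116.51], [-87.97, 89.64], [11.32, 138.91], [-80.73, 260.73], [10.89, 115.49], [-147.41, 147.41]. Speed limits (degrees/s): [147.25, 147.25, 180, 180, 180, 180, 180].

## Interface

Orientations are given as a 3x3 rotation matrix whose columns are the frame's x, y, z axes.
In Python, from station import * gives the robot as it stands. The module is installed in compiled form; this text tells all that it offers.
- The arm moves only by the tool apply_moves, never from a script. Its argument "series" is one flat list of numbers, 5 for each row, row after row: the closure, from 0 (fully open) to 1 (shut), then the shift along the tool's x, y, z in units of 120 mm (1.0 is 120 mm), then the turn about the tool's z in units of 2 pi rad (1.0 is 2 pi rad). A call has exactly 5 rows; each row is the pose to reach, as a shift and turn from the pose commanded when the call began, along the tool's axes at that moment, turning the shorter way round; what a row does not reach only later rows make up. A row lasts 1/12 s, in which the tool goes at most 41.7 mm and 7.16 degrees, less where a joint would pass 70% of its speed; a pose out of reach is approached as far as the arm can. A call with a number of a shift or a turn outside -1 to 1 is refused whole. A call with a gripper value outside its range is refused whole. The fingers move at their own pace and stop on an object; "grip_force" is the grip in N (left out, the last holds). Time passes only in rows, so rows that repeat a pose let the fingers close, or fill a call up. It gives the time, the measured TCP pose, the force, the opening and the grip force at its end, in the units of the state.
- observe(): the state, without advancing time (a new reading comes with each control period).
- camera(name): name is "scene" or "top"; returns a dict with "color" (420x560x3 uint8, red, green, blue), "fov_y" (degrees; the focal length in pixels is half the picture's height over the tangent of half this angle, whatever the lens; pixels are square), "cx", "cy" (the principal point, pixels), "rvec" (rotation vector, rad) and "tvec" (3), from world to camera coordinates, as OpenCV has them. Camera axes: x right, y down, z forward; pixel columns grow to the right and rows downward; lengths in m; the calibration is good to about 2 mm. A picture is of the moment at which its call begins. There is no depth.
- job_done(): hands the job in; it is judged then, once.
The state is a dict: "time_s": time; "joint_pos": joint angles; "dq": joint speeds; "joint_torque": joint torques, N m; "ee_pos": TCP position; "tool_rot": TCP orientation; "force": force on the tool from outside, world axes, zero at the start; "torque": the same for the moment, N m; "finger_gap": finger opening in m; "finger_force": force on a finger pad.
Only numpy, scipy, OpenCV 4.12 (cv2) and the standard library are available. Lean on these libraries where they do the work, as an engineer would, in place of code of your own. Each camera call takes 0.05 s, during which the arm holds its last target. There are 200 camera calls.

## Task

First lift the retaining bar out of the two open brackets of the sloping plate rack and lay it lengthwise in the shallow grey tray, before any plate is moved. Then take just the top plate off each of the two stacks and lay them gently, flat and inside the outlines on the plate warmer: the one with the single round window in the bay next to the control knob, the one with two square windows in the other bay. Leave the blank plates in the rack and do not disturb the other things on the bench.

Things in the scene. Friction and masses are not known exactly. Their poses are not given: they have to be found in the camera images.
- rack: fixed sloping plate rack, 206 mm wide (y); origin under its middle on the bench, z up. Its bed (150 x 206 mm) slopes 30 degrees, rising towards its +x and facing its -x side, roughly the robot. Two stacks of three plates (15 mm from one to the next) stand on it, 50 mm either side of the middle, 45 mm high off the bed
- bed_mid (a point): middle of the rack bed's top face (axes as the rack's, not tilted). Stops 40 mm high off the bed, 65 mm down the slope from here, hold the plates' lower ends
- bracket_n (a point): middle of the slot floor of the bar bracket on the rack's -y side (axes as the rack's), 63 mm above bed_mid. The slot is 20 mm wide (x), 16 mm deep, 10 mm thick across y, and opens straight up, not tilted
- bracket_p (a point): the same for the bracket on the rack's +y side, 186 mm from the other
- bar_grip (a point): centre of the black grip block (16 along x, 36 along y, 40 mm high along z) on the middle of the retaining bar: 12 x 12 mm loose steel bar, 200 mm long along its y, 0.25 kg. Bar underside 32 mm below this point, block top 20 mm above it. Starts upright (z up) in the brackets, across both stacks, 5 mm off the plates
- round_center (a point): centre (half-way through its thickness) of an aluminium plate 120 (x) x 56 (y) x 9 mm (z, out of its top face), with one round window of 36 mm diameter in the middle; starts on top of one of the two stacks. Top face 4.5 mm above this point; four rubber feet 6 mm high under it, inside its outline, end 10.5 mm below it; 0.16 kg
- slotted_center (a point): centre (half-way through its thickness) of an aluminium plate 120 (x) x 56 (y) x 9 mm (z, out of its top face), with two nearly square windows, 28 x 34 mm; starts on top of the other stack. Top face 4.5 mm above this point; four rubber feet 6 mm high under it, inside its outline, end 10.5 mm below it; 0.16 kg
- blank_p0_center (a point): centre (half-way through its thickness) of an aluminium plate 120 (x) x 56 (y) x 9 mm (z, out of its top face), blank, no window; at the bottom of the stack on the rack's -y side, to stay there. Top face 4.5 mm above this point; four rubber feet 6 mm high under it, inside its outline, end 10.5 mm below it; 0.16 kg
- blank_p1_center (a point): centre (half-way through its thickness) of an aluminium plate 120 (x) x 56 (y) x 9 mm (z, out of its top face), blank, no window; in the middle of the stack on the rack's -y side, to stay there. Top face 4.5 mm above this point; four rubber feet 6 mm high under it, inside its outline, end 10.5 mm below it; 0.16 kg
- blank_q0_center (a point): centre (half-way through its thickness) of an aluminium plate 120 (x) x 56 (y) x 9 mm (z, out of its top face), blank, no window; at the bottom of the stack on the rack's +y side, to stay there. Top face 4.5 mm above this point; four rubber feet 6 mm high under it, inside its outline, end 10.5 mm below it; 0.16 kg
- blank_q1_center (a point): centre (half-way through its thickness) of an aluminium plate 120 (x) x 56 (y) x 9 mm (z, out of its top face), blank, no window; in the middle of the stack on the rack's +y side, to stay there. Top face 4.5 mm above this point; four rubber feet 6 mm high under it, inside its outline, end 10.5 mm below it; 0.16 kg
- warmer: fixed plate warmer, white box 180 (x) x 240 (y) x 50 mm with a dark steel top 52 mm above its origin (under its middle on the bench). A black control knob (12 mm radius, 14 mm high) and a display are on top along its +y end. Two white outlines (144 x 80 mm inside, long side along x) on the top mark the bays
- bay_control (a point): middle of the bay next to the control knob, on the warmer's top surface; x along the bay's length, z up. The bays are 100 mm apart
- bay_far (a point): middle of the other bay, away from the knob, on the warmer's top surface; x along the bay's length, z up
- tray: fixed shallow grey tray 235 (x) x 76 (y) x 22 mm high, 4 mm walls and floor; origin under its middle on the bench
- bottle: bystander: glass bottle with a blue cap, 66 mm diameter, 150 mm high; origin under its middle
- jar: bystander: jar with a red lid, 60 mm diameter, 85 mm high; origin under its middle
- dishes: bystander: pile of clear culture dishes, 90 mm diameter, 58 mm high; origin under its middle
- beaker: bystander: glass beaker, 68 mm diameter, 85 mm high; origin under its middle
- calculator: bystander: pocket calculator 75 (x) x 125 (y) x 16 mm; origin under its middle
- timer: bystander: bench timer 65 x 65 x 22 mm; origin under its middle
Mind the look-alikes: they are no part of the job. What is shaped like the part that bears round_center but green or yellow is not meant.

How it is judged (in metres and radians):
On the way:
1. the retaining bar lies in the tray while all the plates are still in the rack (x of bar_grip in the frame of tray between -0.03 and 0.03 m and y of bar_grip in the frame of tray between -0.033 and 0.033 m and z of bar_grip in the frame of tray below 0.045 m and distance of each of round_center, slotted_center, blank_p0_center, blank_p1_center, blank_q0_center, blank_q1_center from where it was at the start of the episode below 0.02 m), for 0.2 s.
At the end, for the whole second after the job is handed in: round-window plate flat in the bay by the knob, two-window plate flat in the other (centres within 12 mm each way, turned under 0.15 rad, either way round); bar lying down in the tray; blank plates within 20 mm of their start; all at rest (x of round_center in the frame of bay_control between -0.012 and 0.012 m and y of round_center in the frame of bay_control between -0.012 and 0.012 m and z of round_center in the frame of bay_control below 0.016 m and angle between each of round_center, slotted_center's own z axis and vertical below 0.06 rad and angle between the x axis of round_center and the x axis of bay_control, either way round below 0.15 rad and x of slotted_center in the frame of bay_far between -0.012 and 0.012 m and y of slotted_center in the frame of bay_far between -0.012 and 0.012 m and z of slotted_center in the frame of bay_far below 0.016 m and angle between the x axis of slotted_center and the x axis of bay_far, either way round below 0.15 rad and x of bar_grip in the frame of tray between -0.03 and 0.03 m and y of bar_grip in the frame of tray between -0.033 and 0.033 m and z of bar_grip in the frame of tray below 0.045 m and distance of each of blank_p0_center, blank_p1_center, blank_q0_center, blank_q1_center from where it was at the start of the episode below 0.02 m and linear speed of each of round, slotted, bar below 0.02 m/s); the robot touches nothing.
It fails at once if a plate is dropped or flung onto the warmer (over 0.7 m/s within 60 mm of its bay) ((distance between round_center and bay_control below 0.06 m and linear speed of round above 0.7 m/s) or (distance between slotted_center and bay_far below 0.06 m and linear speed of slotted above 0.7 m/s)).
It fails at once if a bystander is pushed more than 40 mm or tipped over (distance of any of bottle, jar, dishes, beaker, calculator, timer from where it was at the start of the episode above 0.04 m or angle between any of bottle, jar, dishes, beaker, calculator, timer's own z axis and vertical above 0.5 rad).
It also fails if it takes over 72 s, if anything falls off the work surface, if the arm or the gripper's body presses on something with over 40 N, if the wrist force passes 120 N, or if a joint passes its speed limit or range.

## Working session

There is one attempt and no reset: what is moved stays moved. The work goes in short steps, Python scripts to look and compute and a tool call to move; the robot and the scene stay as the last step left them, time stands still between calls to the robot, and variables do not carry over. Pictures are saved under pics/ and viewed, at most 10 in all, crops included, and the job is handed in when it is done.

Besides the shell and the picture viewer there is one more tool, called after "Request:" as a command line: name --argument value ..., lists and objects as JSON in quotes. apply_moves: Moves the arm, as the interface text tells. Its arguments: {"type":"object","properties":{"series":{"type":"array","items":{"type":"number"}},"grip_force":{"type":"number"}},"required":["series"]}

```bash
mkdir -p pics
cat > h.py <<'E'
from station import *
import numpy as np, cv2
def cam(n):
    c=camera(n); R=cv2.Rodrigues(np.array(c['rvec'],float))[0]; t=np.array(c['tvec'],float).ravel()
    f=c['color'].shape[0]/2/np.tan(np.radians(c['fov_y'])/2)
    return dict(img=c['color'],R=R,t=t,f=f,cx=c['cx'],cy=c['cy'])
def ray(c,u,v):
    d=c['R'].T@np.array([(u-c['cx'])/c['f'],(v-c['cy'])/c['f'],1]); return -c['R'].T@c['t'],d
def onz(c,u,v,z):
    o,d=ray(c,u,v); return o+d*(z-o[2])/d[2]
def proj(c,p):
    q=c['R']@np.array(p)+c['t']; return q[:2]/q[2]*c['f']+[c['cx'],c['cy']]
def save(c,n,s=1,crop=None):
    im=c['img'][:,:,::-1]
    if crop: im=im[crop[1]:crop[3],crop[0]:crop[2]]
    cv2.imwrite('pics/'+n,cv2.resize(im,None,fx=s,fy=s,interpolation=cv2.INTER_CUBIC))
E
python3 - <<'E'
from h import *
for n in ('scene','top'):
    c=cam(n); save(c,n+'0.png',1.4); print(n,-c['R'].T@c['t'],c['R'].T[:,2],c['f'],c['cx'],c['cy'])
print(observe())
E
```

```text
scene [ 1.32450447 -0.60156345  0.77793085] [-0.69648836  0.45898389 -0.55157752] 458.05360136312055 274.0562425914586 210.30513562859497
top [ 0.28638019 -0.06354126  1.37606681] [ 0.15658008 -0.00389105 -0.9876576 ] 483.3759014896958 276.8083846771792 205.93496173809862
{'time_s': 0.1, 'joint_pos': array([-57.45737159,  28.75019025, -24.45298281,  88.88362719,
        12.64887352,  65.22117672, -12.05117123]), 'dq': array([ 0.0381824 , -0.15471464, -0.00830682, -0.18931072, -0.08809164,
       -0.03228263,  0.00228788]), 'joint_torque': array([-1.17309738e-02, -5.70810056e+01, -5.83858609e+00, -2.81748980e+01,
        1.05276844e-02,  5.54427010e-03, -8.53753761e-06]), 'ee_pos': array([0.1949067 , 0.61943913, 0.23035535]), 'tool_rot': array([[-9.53906500e-01,  3.00103323e-01, -6.20311352e-04],
       [ 3.00103951e-01,  9.53905034e-01, -1.67484351e-03],
       [ 8.90920192e-05, -1.78380199e-03, -9.99998405e-01]]), 'force': array([ 0.30810357, -0.45344883,  0.11716465]), 'torque': array([ 0.01927987, -0.01081916,  0.01583008]), 'finger_force': 0.0, 'finger_gap': 0.08577020892474206}
```

View pics/scene0.png

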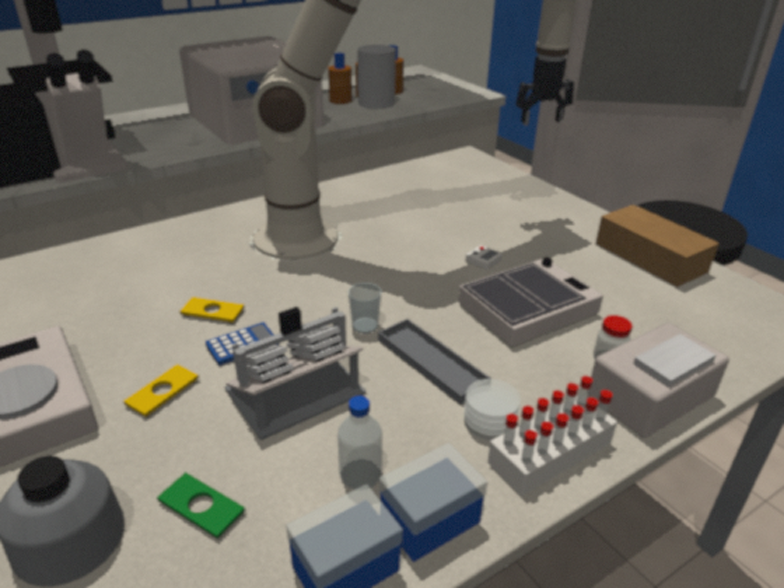

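View pics/top0.png

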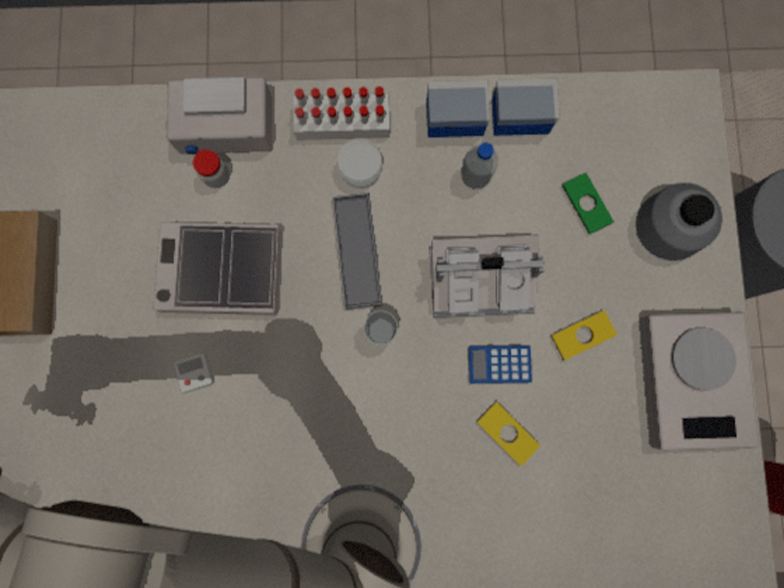

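The scene view shows the rack at (290,370) in the enlarged picture, the tray at (430,360) and the warmer at (530,300). In the top view the bar's black block is at (492,262), the round plate at (515,280) and the two-window plate at (462,290). The tray is at (357,250), the warmer at (218,267), and its knob at (163,296).

```bash
cat > m.py <<'E'
from h import *
c=cam('top'); im=c['img']; g=cv2.cvtColor(im,cv2.COLOR_RGB2GRAY)
def comps(x0,y0,x1,y1,lo,hi,amin,z,k=0,name=''):
    m=cv2.inRange(g[y0:y1,x0:x1],lo,hi)
    if k: m=cv2.morphologyEx(m,cv2.MORPH_OPEN,np.ones((k,k)))
    for q in cv2.findContours(m,cv2.RETR_EXTERNAL,cv2.CHAIN_APPROX_NONE)[0]:
        if cv2.contourArea(q)<amin: continue
        b=cv2.boxPoints(cv2.minAreaRect(q))+[x0,y0]
        w=np.array([onz(c,u,v,z)[:2] for u,v in b]); e=w-np.roll(w,-1,0); L=np.linalg.norm(e,axis=1)
        i=L.argmax(); print(name,'px',b.mean(0).round(1),'ctr',w.mean(0).round(4),'size',L[:2].round(4),'ang',np.degrees(np.arctan2(e[i,1],e[i,0])).round(1),'mean',cv2.mean(g[y0:y1,x0:x1],m)[0].__round__())
if __name__=='__main__':
    comps(335,178,372,198,0,45,20,0.19,name='block')
    comps(233,132,280,225,0,135,300,0.02,name='tray')
    comps(125,160,180,222,0,75,200,0.052,3,name='bays')
    comps(108,203,122,218,0,60,20,0.066,name='knob')
    save(c,'rack_top.png',6,(300,155,400,240)); 
    s=cam('scene'); save(s,'rack_sc.png',6,(155,210,265,305))
E
python3 m.py
```

```text
block px [351. 187.] ctr [ 0.5168 -0.255 ] size [0.035  0.0204] ang 88.3 mean 18
tray px [256. 178.] ctr [ 0.5863 -0.0117] size [0.1339 0.2696] ang 179.1 mean 100
bays px [171.5 190.5] ctr [0.5492 0.2234] size [0.0422 0.1391] ang -179.6 mean 56
bays px [143.2 189.9] ctr [0.5532 0.3022] size [0.1413 0.0772] ang 177.5 mean 56
bays px [161. 190.] ctr [0.5517 0.2527] size [0.1598 0.0144] ang 177.4 mean 56
knob px [116.5 211. ] ctr [0.4932 0.3708] size [0.0192 0.0166] ang 88.3 mean 56
```

View pics/rack_top.png

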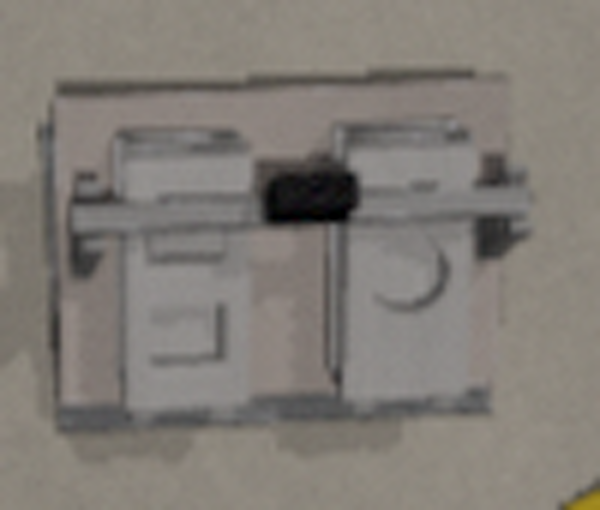

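View pics/rack_sc.png

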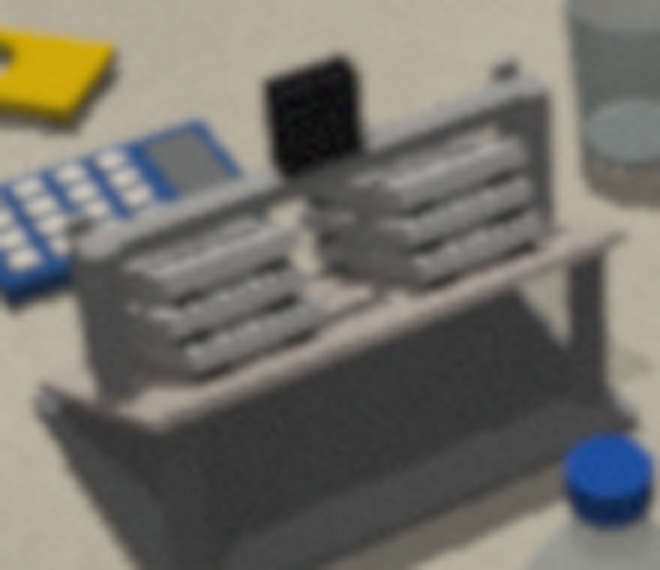

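Round-window plate is on the rack's -y stack (window ~ (410,270) in crop) and the two-window plate is on the +y stack (~(187,290)). The block's top is at (311,190) in the top crop and the block spans (265..360, 58..172) in the scene crop.

```bash
cat > m2.py <<'E'
from m import *
s=cam('scene'); gs=cv2.cvtColor(s['img'],cv2.COLOR_RGB2GRAY)
def tri(a,b):
    o1,d1=ray(c,*a);o2,d2=ray(s,*b); A=np.c_[d1,-d2]; k=np.linalg.lstsq(A,o2-o1,rcond=None)[0]
    p,q=o1+k[0]*d1,o2+k[1]*d2; return ((p+q)/2).round(4),round(np.linalg.norm(p-q),4)
T=lambda x,y:(300+x/6-.4,155+y/6-.4); S=lambda x,y:(155+x/6-.4,210+y/6-.4)
m=cv2.inRange(gs[215:245,195:218],0,40); M=cv2.moments(m,True); print('blk sc',195+M['m10']/M['m00'],215+M['m01']/M['m00'],M['m00'])
for n,a,b in [('block top',T(311,190),S(309,68)),('block mid',T(311,196),S(313,115)),('bar +y',T(74,215),S(540,88)),('bar -y',T(527,198),S(87,243)),
  ('slot plate upper +y corner',T(116,133),S(520,140)),('slot upper -y corner',T(243,135),S(390,178)),('round upper +y',T(338,125),S(285,228)),('round upper -y',T(470,122),S(150,270))]:
    print(n,*tri(a,b))
print('tray',[onz(c,u/1.4,v/1.4,.022)[:2].round(4) for u,v in [(334,197),(368,194),(382,303),(345,307)]])
comps(233,132,275,222,0,105,200,0.004,3,name='trayfloor')
comps(163,160,200,222,0,68,200,0.052,3,name='far')
E
python3 m2.py
```

```text
blk sc 206.86699507389162 229.3743842364532 203.0
block top [ 0.5209 -0.258   0.1783] 0.0001
block mid [ 0.5227 -0.2601  0.1581] 0.0024
bar +y [ 0.5225 -0.1603  0.1328] 0.0028
bar -y [ 0.5234 -0.3564  0.1371] 0.0045
slot plate upper +y corner [ 0.5556 -0.1836  0.1366] 0.0056
slot upper -y corner [ 0.5527 -0.239   0.1385] 0.006
round upper +y [ 0.556  -0.283   0.1349] 0.0099
round upper -y [ 0.5556 -0.3387  0.1384] 0.0068
tray [array([0.6957, 0.0362]), array([ 0.7   , -0.0343]), array([ 0.4714, -0.0568]), array([0.4655, 0.018 ])]
trayfloor px [255.  180.8] ctr [ 0.5812 -0.0078] size [0.0845 0.2502] ang 5.4 mean 87
far px [178.9 190.7] ctr [0.548  0.2029] size [0.1413 0.0769] ang 177.7 mean 56
```

```bash
cat > plan.py <<'E'
from h import *
def yaw_y(R): return np.degrees(np.arctan2(R[1,1],R[0,1]))
def plan(goals,n=0.118):
    """goals: list of (x,y,z,yaw of tool y); prints per-call final shift (units) and turn, split into calls"""
    o=observe(); p=o['ee_pos'].copy(); y=yaw_y(o['tool_rot']); print('now',p.round(4),y.round(2),'F',o['force'].round(1),'gap',round(o['finger_gap'],4),'j7',o['joint_pos'][6].round(0))
    for g in goals:
        d=np.array(g[:3])-p; dy=g[3]-y
        k=max(1,int(np.ceil(max(np.linalg.norm(d)/.165,abs(dy)/35))))
        while True:
            out=[];pp,yy=p.copy(),y
            for i in range(k):
                a=np.radians(yy); ty=np.array([np.cos(a),np.sin(a),0]); tz=np.array([0,0,-1.]); tx=np.cross(ty,tz)
                s=(np.array(g[:3])-pp)/(k-i)
                out.append([round(float(v),3) for v in (s@tx/.12,s@ty/.12,s@tz/.12,-(g[3]-yy)/(k-i)/360)])
                pp=pp+s; yy+=(g[3]-yy)/(k-i)
            if np.abs(out).max()<1: break
            k+=1
        print(g); [print('  ',r) for r in out]; p=np.array(g[:3],float); y=g[3]
E
python3 - <<'E'
from m import *
T=lambda x,y:(300+x/6-.4,155+y/6-.4)
a,b=onz(c,*T(74,215),.138),onz(c,*T(527,198),.138); print(a,b,np.degrees(np.arctan2(a[1]-b[1],a[0]-b[0])))
for n,p,z in [('slot low edge',(187,410),.069),('round low edge',(407,400),.069),('round low l',(343,402),.069),('round low r',(472,398),.069),('back edge +y',(58,90),.1),('back edge -y',(508,77),.1),('block top',(311,190),.178)]: print(n,onz(c,*T(*p),z).round(4))
from plan import plan
plan([(.42,.35,.33,36),(.53,.05,.33,2),(.521,-.258,.24,-2)])
E
```

```text
[ 0.52080743 -0.16114774  0.138     ] [ 0.52241928 -0.35830036  0.138     ] 90.46841885417741
slot low edge [ 0.4424 -0.2141  0.069 ]
round low edge [ 0.4439 -0.3142  0.069 ]
round low l [ 0.4439 -0.2851  0.069 ]
round low r [ 0.444  -0.3437  0.069 ]
back edge +y [ 0.5855 -0.1593  0.1   ]
back edge -y [ 0.5854 -0.3624  0.1   ]
block top [ 0.5209 -0.2581  0.178 ]
now [0.195  0.6199 0.2311] 72.54 F [-0.3 -0.2 -0.5] gap 0.0854 j7 -12.0
(0.42, 0.35, 0.33, 36)
   [-0.821, -0.528, -0.275, 0.034]
   [-0.914, -0.342, -0.275, 0.034]
   [-0.966, -0.142, -0.275, 0.034]
(0.53, 0.05, 0.33, 2)
   [-0.854, -0.243, 0.0, 0.031]
   [-0.885, -0.07, 0.0, 0.031]
   [-0.881, 0.105, 0.0, 0.031]
(0.521, -0.258, 0.24, -2)
   [-0.854, -0.055, 0.25, 0.004]
   [-0.855, -0.035, 0.25, 0.004]
   [-0.856, -0.015, 0.25, 0.004]
```

Request:
apply_moves --series '[0,-0.16,-0.1,-0.06,0.007,0,-0.33,-0.21,-0.11,0.014,0,-0.49,-0.32,-0.17,0.02,0,-0.66,-0.42,-0.22,0.027,0,-0.82,-0.53,-0.275,0.034]'

```text
time_s: 0.77
ee_pos: [0.2706, 0.5289, 0.2645]
tool_rot: [[-0.868, 0.497, 0.0], [0.497, 0.868, 0.0], [-0.0, 0.0, -1.0]]
force: [-0.3, 0.0, 1.0]
finger_gap: 0.0854
finger_force: 0.0
```

Request:
apply_moves --series '[0,-0.18,-0.07,-0.06,0.007,0,-0.37,-0.14,-0.11,0.014,0,-0.55,-0.2,-0.17,0.02,0,-0.73,-0.27,-0.22,0.027,0,-0.914,-0.34,-0.275,0.034]'

```text
time_s: 1.18
ee_pos: [0.3454, 0.4392, 0.2977]
tool_rot: [[-0.743, 0.67, 0.0], [0.67, 0.743, 0.0], [0.0, 0.0, -1.0]]
force: [0.4, 0.6, 0.1]
finger_gap: 0.0847
finger_force: 0.0
```

Request:
apply_moves --series '[0,-0.19,-0.03,-0.06,0.007,0,-0.38,-0.06,-0.11,0.014,0,-0.58,-0.09,-0.17,0.02,0,-0.77,-0.11,-0.22,0.027,0,-0.966,-0.14,-0.275,0.034]'

```text
time_s: 1.6
ee_pos: [0.4204, 0.3493, 0.3308]
tool_rot: [[-0.584, 0.812, 0.0], [0.812, 0.584, 0.0], [0.0, 0.0, -1.0]]
force: [0.4, 1.6, 0.4]
finger_gap: 0.0859
finger_force: 0.0
```

Request:
apply_moves --series '[0,-0.17,-0.05,0,0.006,0,-0.34,-0.1,0,0.012,0,-0.51,-0.15,0,0.019,0,-0.68,-0.19,0,0.025,0,-0.854,-0.243,0,0.031]'

```text
time_s: 2.02
ee_pos: [0.4562, 0.2482, 0.33]
tool_rot: [[-0.415, 0.91, -0.001], [0.91, 0.415, -0.0], [0.0, -0.001, -1.0]]
force: [0.7, 0.9, 0.9]
finger_gap: 0.0852
finger_force: 0.0
```

Request:
apply_moves --series '[0,-0.18,-0.01,0,0.006,0,-0.35,-0.03,0,0.012,0,-0.53,-0.04,0,0.019,0,-0.71,-0.06,0,0.025,0,-0.885,-0.07,0,0.031]'

```text
time_s: 2.43
ee_pos: [0.4935, 0.1477, 0.3303]
tool_rot: [[-0.229, 0.973, -0.0], [0.973, 0.229, -0.0], [-0.0, -0.0, -1.0]]
force: [0.5, -0.5, 0.4]
finger_gap: 0.0853
finger_force: 0.0
```

Request:
apply_moves --series '[0,-0.18,0.02,0,0.006,0,-0.35,0.04,0,0.012,0,-0.53,0.06,0,0.019,0,-0.71,0.08,0,0.025,0,-0.881,0.105,0,0.031]'

```text
time_s: 2.85
ee_pos: [0.5305, 0.0477, 0.3303]
tool_rot: [[-0.037, 0.999, -0.0], [0.999, 0.037, -0.0], [-0.0, -0.0, -1.0]]
force: [1.1, 1.3, 1.0]
finger_gap: 0.086
finger_force: 0.0
```

```bash
python3 -c "
from plan import *
plan([(.522,-.258,.24,0),(.522,-.258,.138,0)])"
```

```text
now [0.5305 0.0477 0.3303] 2.1 F [1.1 1.3 1. ] gap 0.086 j7 -5.0
(0.522, -0.258, 0.24, 0)
   [-0.848, -0.055, 0.251, 0.002]
   [-0.848, -0.044, 0.251, 0.002]
   [-0.849, -0.034, 0.251, 0.002]
(0.522, -0.258, 0.138, 0)
   [0.0, 0.0, 0.85, 0.0]
```

Request:
apply_moves --series '[0,-0.17,-0.01,0.05,0,0,-0.34,-0.02,0.1,0.001,0,-0.51,-0.03,0.15,0.001,0,-0.68,-0.04,0.2,0.002,0,-0.848,-0.055,0.251,0.002]'

```text
time_s: 3.27
ee_pos: [0.5277, -0.0539, 0.2998]
tool_rot: [[-0.026, 1.0, 0.0], [1.0, 0.026, -0.0], [-0.0, 0.0, -1.0]]
force: [0.0, 0.1, 0.5]
finger_gap: 0.0855
finger_force: 0.0
```

Request:
apply_moves --series '[0.2,-0.17,-0.01,0.05,0,0.2,-0.34,-0.02,0.1,0.001,0.3,-0.51,-0.03,0.15,0.001,0.3,-0.68,-0.04,0.2,0.002,0.3,-0.848,-0.044,0.251,0.002]'

```text
time_s: 3.68
ee_pos: [0.5249, -0.1559, 0.2697]
tool_rot: [[-0.013, 1.0, -0.0], [1.0, 0.013, -0.0], [-0.0, -0.0, -1.0]]
force: [-0.5, 0.2, 0.8]
finger_gap: 0.0598
finger_force: 0.0
```

Request:
apply_moves --series '[0.4,-0.17,-0.01,0.05,0,0.4,-0.34,-0.02,0.1,0.001,0.4,-0.51,-0.03,0.15,0.001,0.4,-0.75,-0.034,0.2,0.002,0.4,-0.849,-0.034,0.251,0.002]'

```text
time_s: 4.1
ee_pos: [0.5215, -0.261, 0.2397]
tool_rot: [[0.002, 1.0, -0.0], [1.0, -0.002, -0.003], [-0.003, -0.0, -1.0]]
force: [-0.8, -1.1, 0.8]
finger_gap: 0.0512
finger_force: 0.0
```

```bash
python3 -c "
from plan import *
plan([(.522,-.258,.140,0)])
c=cam('scene');save(c,'grip0.png',4,(130,150,310,290))"
```

```text
now [ 0.5215 -0.261   0.2397] -0.14 F [-0.8 -1.1  0.8] gap 0.0512 j7 29.0
(0.522, -0.258, 0.14, 0)
   [0.025, 0.004, 0.831, -0.0]
```

View pics/grip0.png

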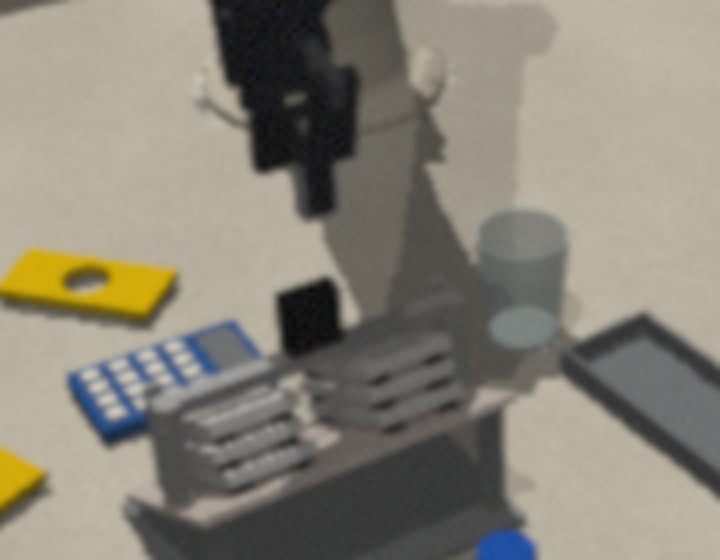

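The gripper, with its fingertip at about (315,210), hangs over the block at (310,315), so I descend and close.

Request:
apply_moves --series '[0.45,0,0,0.16,0,0.45,0,0,0.33,0,0.45,0,0,0.5,0,0.45,0,0,0.67,0,0.45,0,0,0.83,0]'

```text
time_s: 4.57
ee_pos: [0.5226, -0.2549, 0.1392]
tool_rot: [[-0.003, 1.0, -0.0], [1.0, 0.003, 0.001], [0.001, -0.0, -1.0]]
force: [-0.2, 0.2, -0.8]
finger_gap: 0.0469
finger_force: 0.0
```

Request:
apply_moves --series '[0.6,0,0,0,0,0.7,0,0,0,0,0.9,0,0,0,0,1,0,0,0,0,1,0,0,0,0]' --grip_force 50

```text
time_s: 4.98
ee_pos: [0.523, -0.2558, 0.1413]
tool_rot: [[-0.003, 1.0, 0.001], [1.0, 0.003, -0.0], [-0.0, 0.001, -1.0]]
force: [-0.7, 0.3, -3.1]
finger_gap: 0.0153
finger_force: 51.0
```

Request:
apply_moves --series '[1,0,0,0,0,1,0,0,0,0,1,0,0,-0.02,0,1,0,0,-0.04,0,1,0,0,-0.06,0]'

```text
time_s: 5.4
ee_pos: [0.5223, -0.2557, 0.1477]
tool_rot: [[-0.003, 1.0, -0.0], [1.0, 0.003, 0.0], [0.0, -0.0, -1.0]]
force: [0.3, 0.3, -2.9]
finger_gap: 0.0154
finger_force: 51.1
```

```bash
python3 -c "
from plan import *
plan([(.522,-.2557,.235,0),(.585,-.03,.22,-85),(.583,-.009,.10,-85)])"
```

```text
now [ 0.5223 -0.2557  0.1477] 0.17 F [ 0.3  0.3 -2.9] gap 0.0154 j7 30.0
(0.522, -0.2557, 0.235, 0)
   [-0.0, -0.003, -0.728, 0.0]
(0.585, -0.03, 0.22, -85)
   [0.627, 0.175, 0.042, 0.079]
   [0.635, -0.144, 0.042, 0.079]
   [0.491, -0.428, 0.042, 0.079]
(0.583, -0.009, 0.1, -85)
   [-0.001, -0.088, 0.5, 0.0]
   [-0.001, -0.088, 0.5, -0.0]
```

Request:
apply_moves --series '[1,0,0,-0.12,0,1,0,0,-0.27,0,1,0,0,-0.42,0,1,0,0,-0.58,0,1,0,0,-0.73,0]'

```text
time_s: 5.82
ee_pos: [0.5223, -0.2557, 0.2362]
tool_rot: [[-0.003, 1.0, -0.0], [1.0, 0.003, -0.0], [-0.0, -0.0, -1.0]]
force: [0.2, -0.2, -2.9]
finger_gap: 0.0153
finger_force: 50.9
```

Request:
apply_moves --series '[1,0.12,0.03,0,0.015,1,0.25,0.07,0.01,0.031,1,0.38,0.1,0.02,0.047,1,0.5,0.14,0.03,0.063,1,0.627,0.175,0.04,0.079]'

```text
time_s: 6.23
ee_pos: [0.5433, -0.1798, 0.2305]
tool_rot: [[0.478, 0.878, 0.0], [0.878, -0.478, 0.0], [0.0, 0.0, -1.0]]
force: [-0.1, -0.2, -2.5]
finger_gap: 0.0152
finger_force: 51.0
```

Request:
apply_moves --series '[1,0.13,-0.03,0,0.016,1,0.25,-0.06,0.01,0.032,1,0.38,-0.09,0.02,0.047,1,0.51,-0.12,0.03,0.063,1,0.635,-0.144,0.04,0.079]'

```text
time_s: 6.65
ee_pos: [0.5641, -0.1041, 0.2256]
tool_rot: [[0.838, 0.545, -0.0], [0.545, -0.838, 0.0], [0.0, -0.0, -1.0]]
force: [-0.8, 0.1, -3.3]
finger_gap: 0.0155
finger_force: 51.0
```

Request:
apply_moves --series '[1,0.1,-0.09,0,0.016,1,0.2,-0.17,0.01,0.032,1,0.3,-0.26,0.02,0.047,1,0.4,-0.34,0.03,0.063,1,0.491,-0.428,0.04,0.079]'

```text
time_s: 7.07
ee_pos: [0.5854, -0.029, 0.2208]
tool_rot: [[0.997, 0.08, 0.0], [0.08, -0.997, 0.0], [0.0, -0.0, -1.0]]
force: [0.2, -0.6, -4.1]
finger_gap: 0.0156
finger_force: 51.0
```

Request:
apply_moves --series '[1,0,-0.04,0.16,0,1,0,-0.08,0.33,0,1,0,-0.12,0.5,0,1,0,-0.17,0.7,0,1,0,-0.176,0.8,0]'

```text
time_s: 7.48
ee_pos: [0.5816, -0.0069, 0.1221]
tool_rot: [[0.996, 0.087, -0.004], [0.087, -0.996, 0.001], [-0.004, -0.001, -1.0]]
force: [-0.4, 0.4, -3.1]
finger_gap: 0.0155
finger_force: 50.8
```

```bash
python3 -c "
from plan import *
plan([(.583,-.009,.021,-85)])
c=cam('top');save(c,'tray.png',5,(215,110,315,230))
s=cam('scene');save(s,'tray_s.png',4,(230,170,370,300))
a=cv2.imread('pics/tray.png');b=cv2.imread('pics/tray_s.png');h=min(a.shape[0],b.shape[0]);d=np.hstack([a[:h],b[:h]]);cv2.imwrite('pics/tray2.png',cv2.resize(d,None,fx=.7,fy=.7));print(d.shape)"
```

```text
now [ 0.5816 -0.0069  0.1221] -85.03 F [-0.4  0.4 -3.1] gap 0.0155 j7 -75.0
(0.583, -0.009, 0.021, -85)
   [0.01, 0.018, 0.843, -0.0]
(520, 1060, 3)
```

View pics/tray2.png

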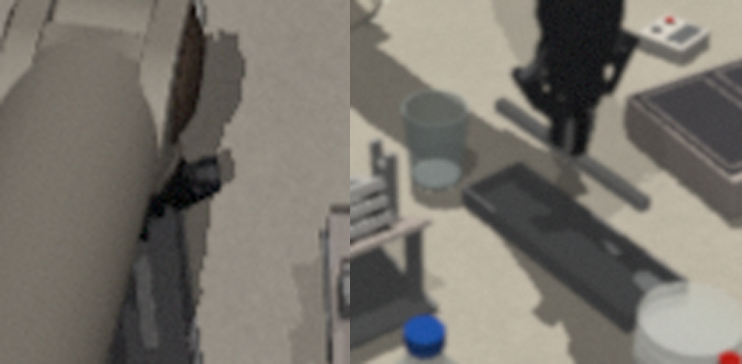

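The bar, from (500,105) to (645,205) in the scene half, hangs parallel above the tray, from (470,190) to (680,280). I lower it.

Request:
apply_moves --series '[1,0,0.01,0.2,0,1,0,0.01,0.4,0,1,0,0.01,0.6,0,1,0,0.01,0.72,0,1,0,0.01,0.78,0]'

```text
time_s: 8.0
ee_pos: [0.5832, -0.0106, 0.0304]
tool_rot: [[0.996, 0.084, -0.001], [0.084, -0.996, -0.0], [-0.001, 0.0, -1.0]]
force: [0.6, 0.6, -2.7]
finger_gap: 0.0156
finger_force: 50.9
```

Request:
apply_moves --series '[1,0,0,0.02,0,1,0,0,0.03,0,1,0,0,0.04,0,1,0,0,0.05,0,1,0,0,0.06,0]'

```text
time_s: 8.42
ee_pos: [0.5844, -0.0099, 0.025]
tool_rot: [[0.996, 0.085, 0.002], [0.085, -0.996, 0.0], [0.002, -0.0, -1.0]]
force: [0.0, -0.5, -3.7]
finger_gap: 0.0154
finger_force: 50.9
```

Request:
apply_moves --series '[1,0,0,0.01,0,1,0,0,0.02,0,1,0,0,0.03,0,1,0,0,0.04,0,1,0,0,0.04,0]'

```text
time_s: 8.83
ee_pos: [0.5835, -0.0099, 0.0202]
tool_rot: [[0.996, 0.085, -0.0], [0.085, -0.996, 0.001], [0.0, -0.001, -1.0]]
force: [-3.4, 0.6, 7.0]
finger_gap: 0.0151
finger_force: 52.4
```

Contact is confirmed: the force is +7 N. I release partly and rise.

Request:
apply_moves --series '[0.8,0,0,-0.01,0,0.7,0,0,-0.01,0,0.65,0,0,-0.01,0,0.65,0,0,-0.01,0,0.65,0,0,-0.01,0]'

```text
time_s: 9.25
ee_pos: [0.5835, -0.01, 0.0203]
tool_rot: [[0.996, 0.085, 0.0], [0.085, -0.996, -0.0], [0.0, 0.0, -1.0]]
force: [0.1, 0.1, 1.1]
finger_gap: 0.03
finger_force: 0.0
```

Request:
apply_moves --series '[0.65,0,0,-0.05,0,0.65,0,0,-0.2,0,0.65,0,0,-0.4,0,0.65,0,0,-0.65,0,0.65,0,0,-0.9,0]'

```text
time_s: 9.67
ee_pos: [0.5828, -0.0101, 0.1292]
tool_rot: [[0.996, 0.084, -0.001], [0.084, -0.996, -0.0], [-0.002, 0.0, -1.0]]
force: [1.1, -0.5, 0.6]
finger_gap: 0.03
finger_force: 0.0
```

Request:
apply_moves --series '[0.2,0,0,-0.2,0,0,0,0,-0.4,0,0,0,0,-0.6,0,0,0,0,-0.8,0,0,0,0,-0.95,0]'

```text
time_s: 10.08
ee_pos: [0.584, -0.0102, 0.245]
tool_rot: [[0.996, 0.084, 0.002], [0.084, -0.996, 0.0], [0.002, -0.0, -1.0]]
force: [-0.1, -0.0, 0.4]
finger_gap: 0.0855
finger_force: 0.0
```

```bash
python3 -c "
from plan import *
plan([(.5,-.05,.26,-90)])
s=cam('scene')
t=cam('top');save(s,'a.png',4,(140,180,340,310));save(t,'b.png',5,(300,150,400,240))"
```

```text
now [ 0.584  -0.0102  0.245 ] -85.16 F [-0.1 -0.   0.4] gap 0.0855 j7 -78.0
(0.5, -0.05, 0.26, -90)
   [-0.725, 0.272, -0.125, 0.013]
```

View pics/a.png

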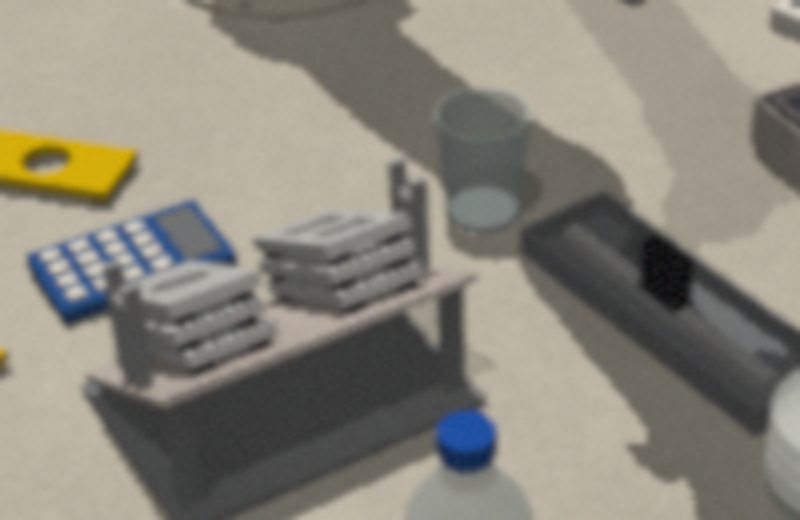

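The bar stands in the tray with its block at (668,272), and both top plates are now clear. I check the plates in the top view.

View pics/b.png

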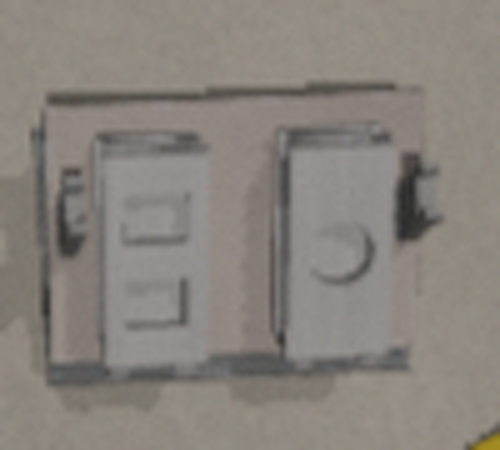

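```bash
python3 -c "
from h import *
c=cam('top')
T=lambda x,y:(300+x/5-.4,150+y/5-.4)
for n,p,z in [('slot',(155,260),.0985),('slot win',(156,262),.0985),('round',(340,254),.0985),('round win',(341,250),.0985),('s top',(155,153),.1285),('s bot',(155,366),.0685),('r top',(340,149),.1285),('r bot',(345,360),.0685)]: print(n,onz(c,*T(*p),z).round(4))
from plan import plan
plan([(.50,-.12,.25,-90),(.497,-.209,.18,-90)])
"
```

```text
slot [ 0.4964 -0.213   0.0985]
slot win [ 0.4953 -0.2135  0.0985]
round [ 0.4966 -0.3123  0.0985]
round win [ 0.4988 -0.3129  0.0985]
s top [ 0.5486 -0.2122  0.1285]
s bot [ 0.4428 -0.2137  0.0685]
r top [ 0.5478 -0.3098  0.1285]
r bot [ 0.443  -0.3174  0.0685]
now [ 0.5845 -0.0101  0.2443] -85.15 F [ 0.5 -0.5 -0.8] gap 0.0856 j7 -78.0
(0.5, -0.12, 0.25, -90)
   [-0.779, 0.853, -0.047, 0.013]
(0.497, -0.209, 0.18, -90)
   [-0.025, 0.742, 0.583, 0.0]
```

Request:
apply_moves --series '[0.17,-0.15,0.17,0,0.003,0.17,-0.31,0.34,-0.01,0.005,0.17,-0.47,0.51,-0.02,0.008,0.17,-0.63,0.68,-0.03,0.011,0.17,-0.78,0.853,-0.05,0.013]'

```text
time_s: 10.65
ee_pos: [0.4966, -0.1205, 0.2468]
tool_rot: [[1.0, 0.002, -0.003], [0.002, -1.0, 0.0], [-0.003, -0.0, -1.0]]
force: [-0.3, -0.9, 0.3]
finger_gap: 0.0707
finger_force: 0.0
```

```bash
python3 -c "
from plan import plan
plan([(.478,-.2125,.18,-90),(.478,-.2125,.0765,-90)])
"
```

```text
now [ 0.4966 -0.1205  0.2468] -89.87 F [-0.3 -0.9  0.3] gap 0.0707 j7 -72.0
(0.478, -0.2125, 0.18, -90)
   [-0.156, 0.766, 0.557, 0.0]
(0.478, -0.2125, 0.0765, -90)
   [0.0, 0.0, 0.862, 0.0]
```

Request:
apply_moves --series '[0.17,-0.04,0.19,0.14,0,0.17,-0.08,0.38,0.28,0,0.17,-0.12,0.58,0.42,0,0.17,-0.17,0.766,0.557,0,0.17,-0.17,0.766,0.557,0]'

```text
time_s: 11.07
ee_pos: [0.4737, -0.216, 0.1777]
tool_rot: [[1.0, -0.004, -0.007], [-0.004, -1.0, -0.001], [-0.007, 0.001, -1.0]]
force: [-1.7, 0.7, 0.2]
finger_gap: 0.0709
finger_force: 0.0
```

```bash
python3 -c "
from plan import plan
plan([(.478,-.2125,.0765,-90)])
"
```

```text
now [ 0.4737 -0.216   0.1777] -90.2 F [-1.7  0.7  0.2] gap 0.0709 j7 -57.0
(0.478, -0.2125, 0.0765, -90)
   [0.036, -0.03, 0.843, -0.001]
```

Request:
apply_moves --series '[0.17,0,0,0.14,0,0.17,0,0,0.28,0,0.17,0,0,0.42,0,0.17,0,0,0.5,0,0.17,0,0,0.5,0]'

```text
time_s: 11.48
ee_pos: [0.4767, -0.2106, 0.1189]
tool_rot: [[1.0, 0.003, -0.005], [0.003, -1.0, 0.002], [-0.005, -0.002, -1.0]]
force: [-1.1, -0.2, -0.0]
finger_gap: 0.0706
finger_force: 0.0
```

```bash
python3 -c "
from plan import *
plan([(.478,-.2125,.0765,-90)])
t=cam('top');s=cam('scene')
a=cv2.resize(s['img'][215:300,170:260],None,fx=6,fy=6,interpolation=2);cv2.imwrite('pics/g1.png',a[:,:,::-1])"
```

```text
now [ 0.4767 -0.2106  0.1189] -89.8 F [-1.1 -0.2 -0. ] gap 0.0706 j7 -54.0
(0.478, -0.2125, 0.0765, -90)
   [0.011, 0.016, 0.353, 0.001]
```

View pics/g1.png

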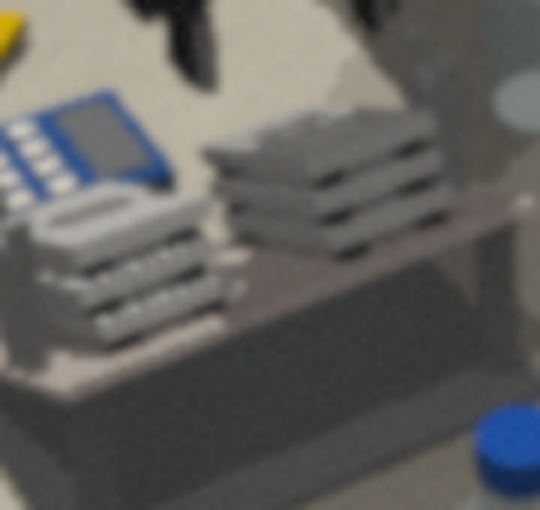

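The fingers straddle the two-window stack, with their tips at (205,80) and (380,20), above the top plate. I descend the last 42 mm and close softly.

Request:
apply_moves --series '[0.17,0.01,0.01,0.1,0,0.17,0.01,0.01,0.19,0,0.17,0.01,0.01,0.27,0,0.17,0.01,0.01,0.33,0,0.17,0.01,0.01,0.35,0]'

```text
time_s: 12.0
ee_pos: [0.4789, -0.2126, 0.0778]
tool_rot: [[1.0, 0.003, -0.002], [0.003, -1.0, 0.001], [-0.002, -0.001, -1.0]]
force: [-0.9, -0.3, 0.8]
finger_gap: 0.0709
finger_force: 0.0
```

Request:
apply_moves --series '[0.25,0,0,0,0,0.35,0,0,0,0,0.45,0,0,0,0,0.5,0,0,0,0,0.5,0,0,0,0]' --grip_force 30

```text
time_s: 12.42
ee_pos: [0.48, -0.2132, 0.0797]
tool_rot: [[1.0, 0.003, 0.0], [0.003, -1.0, -0.0], [0.0, 0.0, -1.0]]
force: [-1.0, 0.2, -0.9]
finger_gap: 0.0551
finger_force: 32.0
```

Request:
apply_moves --series '[0.6,0,0,-0.03,0,0.6,0,0,-0.07,0,0.6,0,0,-0.12,0,0.6,0,0,-0.2,0,0.6,0,0,-0.3,0]'

```text
time_s: 12.83
ee_pos: [0.4797, -0.213, 0.1162]
tool_rot: [[1.0, 0.003, -0.001], [0.003, -1.0, 0.0], [-0.001, -0.0, -1.0]]
force: [-0.2, 0.2, -1.4]
finger_gap: 0.0553
finger_force: 32.0
```

Request:
apply_moves --series '[0.6,0,0,-0.15,0,0.6,0,0,-0.3,0,0.6,0,0,-0.5,0,0.6,0,0,-0.7,0,0.6,0,0,-0.85,0]'

```text
time_s: 13.25
ee_pos: [0.4805, -0.2136, 0.2207]
tool_rot: [[1.0, 0.003, 0.003], [0.003, -1.0, -0.001], [0.003, 0.001, -1.0]]
force: [-0.1, 0.7, -1.1]
finger_gap: 0.0549
finger_force: 32.1
```

```bash
python3 -c "
from plan import *
plan([(.505,.03,.21,-91),(.526,.2035,.16,-92.4),(.526,.2035,.085,-92.4)])
s=cam('scene')
a=cv2.resize(s['img'][170:300,150:290],None,fx=4,fy=4,interpolation=2);cv2.imwrite('pics/l1.png',a[:,:,::-1])"
```

```text
now [ 0.4805 -0.2136  0.2207] -89.85 F [-0.1  0.7 -1.1] gap 0.0549 j7 -59.0
(0.505, 0.03, 0.21, -91)
   [0.07, -0.677, 0.03, 0.001]
   [0.065, -0.677, 0.03, 0.001]
   [0.061, -0.677, 0.03, 0.001]
(0.526, 0.2035, 0.16, -92.4)
   [0.075, -0.724, 0.208, 0.002]
   [0.066, -0.725, 0.208, 0.002]
(0.526, 0.2035, 0.085, -92.4)
   [0.0, 0.0, 0.625, -0.0]
```

View pics/l1.png

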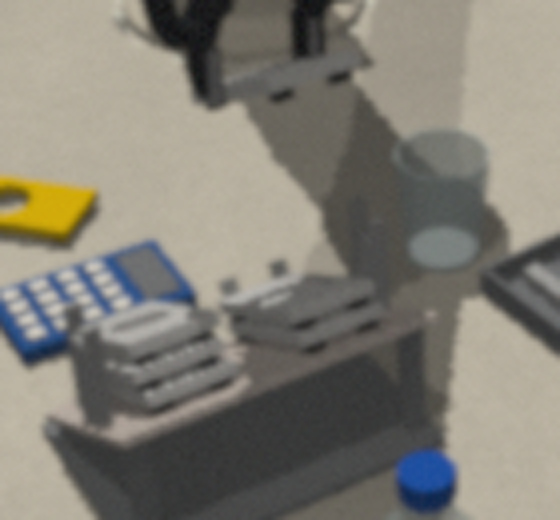

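One plate is up, at (290,80), and the two blanks stay below it. I carry it to the far bay.

Request:
apply_moves --series '[0.6,0.01,-0.1,0,0,0.6,0.03,-0.24,0.01,0,0.6,0.04,-0.38,0.02,0,0.6,0.06,-0.53,0.02,0.001,0.6,0.07,-0.677,0.03,0.001]'

```text
time_s: 13.72
ee_pos: [0.4883, -0.1312, 0.2147]
tool_rot: [[1.0, -0.004, 0.001], [-0.004, -1.0, 0.0], [0.001, -0.0, -1.0]]
force: [0.3, 0.1, -1.0]
finger_gap: 0.0549
finger_force: 32.1
```

Request:
apply_moves --series '[0.6,0.01,-0.14,0,0,0.6,0.03,-0.27,0.01,0,0.6,0.04,-0.41,0.02,0,0.6,0.06,-0.54,0.02,0.001,0.6,0.07,-0.677,0.03,0.001]'

```text
time_s: 14.13
ee_pos: [0.497, -0.05, 0.2111]
tool_rot: [[1.0, -0.01, 0.001], [-0.01, -1.0, 0.0], [0.001, -0.0, -1.0]]
force: [0.7, -0.0, -1.2]
finger_gap: 0.0552
finger_force: 32.1
```

Request:
apply_moves --series '[0.6,0.01,-0.14,0,0,0.6,0.03,-0.27,0.01,0,0.6,0.04,-0.41,0.02,0,0.6,0.06,-0.54,0.02,0.001,0.6,0.06,-0.677,0.03,0.001]'

```text
time_s: 14.55
ee_pos: [0.5052, 0.0311, 0.2075]
tool_rot: [[1.0, -0.016, 0.001], [-0.016, -1.0, 0.0], [0.001, -0.0, -1.0]]
force: [1.4, -0.7, -1.3]
finger_gap: 0.0553
finger_force: 32.1
```

Request:
apply_moves --series '[0.6,0.01,-0.14,0.04,0,0.6,0.03,-0.29,0.08,0,0.6,0.04,-0.43,0.12,0.001,0.6,0.06,-0.58,0.16,0.002,0.6,0.08,-0.725,0.2,0.002]'

```text
time_s: 14.97
ee_pos: [0.5158, 0.1182, 0.1831]
tool_rot: [[1.0, -0.029, 0.001], [-0.029, -1.0, 0.0], [0.001, -0.0, -1.0]]
force: [0.2, 0.3, -1.3]
finger_gap: 0.0552
finger_force: 32.1
```

Request:
apply_moves --series '[0.6,0.01,-0.14,0.04,0,0.6,0.03,-0.29,0.08,0,0.6,0.04,-0.46,0.12,0.001,0.6,0.06,-0.63,0.16,0.002,0.6,0.07,-0.725,0.2,0.002]'

```text
time_s: 15.38
ee_pos: [0.5267, 0.2071, 0.159]
tool_rot: [[0.999, -0.039, 0.001], [-0.039, -0.999, 0.001], [0.001, -0.001, -1.0]]
force: [-0.5, -0.1, -0.7]
finger_gap: 0.055
finger_force: 32.1
```

```bash
python3 -c "
from plan import plan
plan([(.527,.204,.080,-92.4)])
"
```

```text
now [0.5267 0.2071 0.159 ] -92.22 F [-0.5 -0.1 -0.7] gap 0.055 j7 -107.0
(0.527, 0.204, 0.08, -92.4)
   [0.004, 0.026, 0.659, 0.001]
```

Request:
apply_moves --series '[0.6,0,0,0.12,0,0.6,0,0,0.26,0,0.6,0,0,0.4,0,0.6,0,0,0.52,0,0.6,0,0,0.58,0]' --grip_force 20

```text
time_s: 15.8
ee_pos: [0.5255, 0.2032, 0.0875]
tool_rot: [[0.999, -0.041, -0.002], [-0.041, -0.999, -0.002], [-0.002, 0.002, -1.0]]
force: [-1.1, 0.0, -1.2]
finger_gap: 0.055
finger_force: 32.1
```

```bash
python3 -c "
from plan import plan
plan([(.527,.204,.0565,-92.4)])
"
```

```text
now [0.5255 0.2032 0.0875] -92.35 F [-1.1  0.  -1.2] gap 0.055 j7 -104.0
(0.527, 0.204, 0.0565, -92.4)
   [0.012, -0.007, 0.259, 0.0]
```

Request:
apply_moves --series '[0.6,0,0,0.03,0,0.6,0,0,0.05,0,0.6,0,0,0.08,0,0.6,0,0,0.1,0,0.6,0,0,0.12,0]'

```text
time_s: 16.22
ee_pos: [0.5271, 0.2043, 0.0751]
tool_rot: [[0.999, -0.041, 0.001], [-0.041, -0.999, 0.001], [0.001, -0.001, -1.0]]
force: [0.1, 0.8, -1.6]
finger_gap: 0.0551
finger_force: 32.1
```

Request:
apply_moves --series '[0.6,0,0,0.02,0,0.6,0,0,0.04,0,0.6,0,0,0.05,0,0.6,0,0,0.07,0,0.6,0,0,0.08,0]'

```text
time_s: 16.63
ee_pos: [0.5304, 0.204, 0.0673]
tool_rot: [[0.999, -0.041, 0.007], [-0.041, -0.999, 0.001], [0.007, -0.002, -1.0]]
force: [3.8, -2.0, 10.8]
finger_gap: 0.0549
finger_force: 34.0
```

Request:
apply_moves --series '[0.6,0,0,0.01,0,0.6,0,0,0.02,0,0.6,0,0,0.03,0,0.6,0,0,0.04,0,0.6,0,0,0.04,0]'

```text
time_s: 17.05
ee_pos: [0.5326, 0.204, 0.0636]
tool_rot: [[0.999, -0.042, 0.011], [-0.042, -0.999, 0.002], [0.011, -0.003, -1.0]]
force: [5.9, -2.2, 10.4]
finger_gap: 0.055
finger_force: 34.9
```

Request:
apply_moves --series '[0.6,0,0,0.01,0,0.6,0,0,0.02,0,0.6,0,0,0.03,0,0.6,0,0,0.04,0,0.6,0,0,0.04,0]'

```text
time_s: 17.47
ee_pos: [0.5342, 0.204, 0.0594]
tool_rot: [[0.999, -0.043, 0.014], [-0.043, -0.999, 0.003], [0.014, -0.003, -1.0]]
force: [8.7, -2.7, 12.3]
finger_gap: 0.0551
finger_force: 35.8
```

Request:
apply_moves --series '[0.6,-0.01,0,0.01,0,0.6,-0.03,0,0.02,0,0.6,-0.04,0,0.03,0,0.6,-0.05,0,0.04,0,0.6,-0.05,0,0.04,0]'

```text
time_s: 17.88
ee_pos: [0.5282, 0.2053, 0.0547]
tool_rot: [[0.999, -0.042, 0.014], [-0.042, -0.999, 0.004], [0.014, -0.004, -1.0]]
force: [9.1, -1.0, 11.7]
finger_gap: 0.0552
finger_force: 36.4
```

Request:
apply_moves --series '[0.6,0,0,0.01,0,0.6,0,0,0.015,0,0.6,0,0,0.02,0,0.6,0,0,0.025,0,0.6,0,0,0.025,0]'

```text
time_s: 18.3
ee_pos: [0.5281, 0.2054, 0.0515]
tool_rot: [[0.999, -0.042, 0.014], [-0.042, -0.999, 0.004], [0.014, -0.004, -1.0]]
force: [8.4, -0.1, 10.9]
finger_gap: 0.0552
finger_force: 36.8
```

```bash
python3 -c "
from h import *
for n in('scene','top'):
    c=cam(n); cv2.imwrite('pics/%s_n.png'%n,c['img'])
    if n=='scene':
        # predicted far-end upper corners of the plate for flat / tilted, to sample brightness
        o=observe()['ee_pos']; 
        for th in (0,10,20):
            t=np.radians(th); g=np.array([o[0],o[1],.0625+max(0,0)]); 
            e=[g+np.array([81*np.cos(t),sy*28,81*np.sin(t)+4.5])/1000 for sy in(-1,1)]
            print(th,[proj(c,p).round(0) for p in e])
        g=cv2.cvtColor(c['img'],cv2.COLOR_RGB2GRAY)
        np.set_printoptions(linewidth=250); print(g[184:236:2,340:412:2])
"
```

```text
0 [array([368., 221.]), array([383., 215.])]
10 [array([369., 217.]), array([384., 211.])]
20 [array([368., 212.]), array([383., 206.])]
[[ 45  36  31  38  31  24  22  28  26  26  25  18  23  20  23  25  88  72  40 133 175 174 172 165 107  74  90 149 173 175 172 171 172 175 178 177]
 [ 33  27  18  33  26  23  22  27  27  24  24  28  20  20  26  27  80  52  56 148 167 172 176 145  46  28  31 112 170 173 174 174 174 175 175 174]
 [ 34  21  29  26  25  46  48  23  25  36  67  55  25  22  26  27  26  24  55 106 105 141 169 141  41  16  29 129 174 172 175 174 173 173 173 175]
 [ 29  22  22  27  32  33  48  31  41 104 142 116  37  23  25  22  23  27  61  82  76  89 122 152 120  81  82 149 179 177 174 176 175 172 174 176]
 [ 25  24  21  21  28  34  26  27  76 143 149 135  59  24  20  27  42  50  63  64  66  67  77 102 142 160 168 177 178 178 179 175 175 175 175 175]
 [ 26  25  20  27  69  64  29  48 104 123 103  70  31  27  25  35  56  63  65  68  68  65  65  70  91 123 161 176 179 179 180 180 178 174 171 173]
 [ 30  27  23  27  75  52  48 107  97  65  75  55  20  29  49  48  61  64  67  68
[... 2159 characters left out ...]
84  68  60  57  44  42  39  44  52  58  64  52  52  66  84  97 100 106 106  92  85  86  85  88  85  84  86  86]
 [ 92  80  82  84  84  85  85  85  88  92  71  59  57  53  59  57  56  50  57  76  95 102 101  97  90  89  86  89  85  85  86  88  85  86  89  84]
 [100  93  84  82  85  83  83  84  86  88  93  80  55  53  51  56  75  91 101 104 100  91  88  88  87  87  87  86  86  84  87  82  82  86  86  86]
 [101 101  99  86  85  84  85  87  86  86  90  92  90  72  85 101 105 103  96  90  90  89  88  88  86  85  86  85  83  84  82  84  83  90  99 101]
 [100 101 103 102  90  82  84  83  85  85  88  87  90  99 104  98  91  91  91  86  90  86  87  87  87  86  86  87  83  83  86  95 101 105 107 122]]
```

The sampled scene pixels put the plate's far corners at about (366,221) and (383,216). A flat plate predicts (368,221) and (383,215), so I release.

Request:
apply_moves --series '[0.3,0,0,-0.02,0,0.27,0,0,-0.03,0,0.22,0,0,-0.03,0,0.2,0,0,-0.03,0,0.2,0,0,-0.03,0]'

```text
time_s: 18.82
ee_pos: [0.5197, 0.2043, 0.0508]
tool_rot: [[0.999, -0.04, -0.001], [-0.04, -0.999, -0.0], [-0.001, 0.0, -1.0]]
force: [-0.7, 0.1, 0.5]
finger_gap: 0.0682
finger_force: 0.0
```

Request:
apply_moves --series '[0.18,0,0,-0.05,0,0.18,0,0,-0.2,0,0.18,0,0,-0.4,0,0.18,0,0,-0.65,0,0.18,0,0,-0.9,0]'

```text
time_s: 19.23
ee_pos: [0.5197, 0.2039, 0.16]
tool_rot: [[0.999, -0.041, -0.002], [-0.041, -0.999, -0.001], [-0.002, 0.001, -1.0]]
force: [0.2, 0.5, 1.3]
finger_gap: 0.0703
finger_force: 0.0
```

```bash
python3 -c "
from plan import plan
plan([(.52,.0,.23,-91),(.49,-.25,.23,-90),(.478,-.3128,.17,-90)])
"
```

```text
now [0.5197 0.2039 0.16  ] -92.35 F [0.2 0.5 1.3] gap 0.0703 j7 -107.0
(0.52, 0.0, 0.23, -91)
   [0.036, 0.849, -0.292, -0.002]
   [0.026, 0.849, -0.292, -0.002]
(0.49, -0.25, 0.23, -90)
   [-0.071, 0.696, 0.0, -0.001]
   [-0.075, 0.695, 0.0, -0.001]
   [-0.079, 0.695, 0.0, -0.001]
(0.478, -0.3128, 0.17, -90)
   [-0.1, 0.523, 0.5, 0.0]
```

Request:
apply_moves --series '[0.18,0,0.12,-0.05,0,0.18,0.01,0.3,-0.11,-0.001,0.18,0.02,0.48,-0.17,-0.001,0.18,0.03,0.66,-0.23,-0.002,0.18,0.036,0.85,-0.29,-0.002]'

```text
time_s: 19.65
ee_pos: [0.5202, 0.1012, 0.1943]
tool_rot: [[1.0, -0.028, -0.0], [-0.028, -1.0, -0.0], [-0.0, 0.0, -1.0]]
force: [0.6, 1.2, 0.3]
finger_gap: 0.07
finger_force: 0.0
```

Request:
apply_moves --series '[0.18,0,0.17,-0.06,0,0.18,0.01,0.34,-0.12,-0.001,0.18,0.02,0.51,-0.17,-0.001,0.18,0.02,0.68,-0.23,-0.002,0.18,0.026,0.85,-0.29,-0.002]'

```text
time_s: 20.07
ee_pos: [0.5201, -0.0011, 0.229]
tool_rot: [[1.0, -0.016, -0.001], [-0.016, -1.0, 0.0], [-0.001, -0.0, -1.0]]
force: [0.3, -0.3, -0.5]
finger_gap: 0.0695
finger_force: 0.0
```

Request:
apply_moves --series '[0.18,-0.01,0.14,0,0,0.18,-0.03,0.28,0,0,0.18,-0.04,0.42,0,-0.001,0.18,-0.06,0.56,0,-0.001,0.18,-0.07,0.7,0,-0.001]'

```text
time_s: 20.48
ee_pos: [0.5102, -0.0847, 0.2287]
tool_rot: [[1.0, -0.01, -0.001], [-0.01, -1.0, 0.0], [-0.001, -0.0, -1.0]]
force: [0.1, 0.6, -0.2]
finger_gap: 0.0702
finger_force: 0.0
```

Request:
apply_moves --series '[0.18,-0.01,0.14,0,0,0.18,-0.03,0.28,0,0,0.18,-0.04,0.42,0,-0.001,0.18,-0.06,0.56,0,-0.001,0.18,-0.075,0.7,0,-0.001]'

```text
time_s: 20.9
ee_pos: [0.5005, -0.1685, 0.2287]
tool_rot: [[1.0, -0.003, -0.001], [-0.003, -1.0, 0.0], [-0.001, -0.0, -1.0]]
force: [0.3, -0.2, 0.6]
finger_gap: 0.0699
finger_force: 0.0
```

Request:
apply_moves --series '[0.18,-0.01,0.14,0,0,0.18,-0.03,0.28,0,0,0.18,-0.04,0.42,0,-0.001,0.18,-0.06,0.56,0,-0.001,0.18,-0.08,0.7,0,-0.001]'

```text
time_s: 21.32
ee_pos: [0.4907, -0.2523, 0.2286]
tool_rot: [[1.0, 0.003, -0.001], [0.003, -1.0, 0.0], [-0.001, -0.0, -1.0]]
force: [-0.6, 0.2, 0.5]
finger_gap: 0.0699
finger_force: 0.0
```

Request:
apply_moves --series '[0.18,-0.03,0.15,0.1,0,0.18,-0.06,0.3,0.2,0,0.18,-0.09,0.42,0.32,0,0.18,-0.1,0.5,0.42,0,0.18,-0.1,0.52,0.5,0]'

```text
time_s: 21.73
ee_pos: [0.4778, -0.3161, 0.1678]
tool_rot: [[1.0, -0.0, -0.002], [-0.0, -1.0, -0.001], [-0.002, 0.001, -1.0]]
force: [0.6, 0.1, -0.9]
finger_gap: 0.0702
finger_force: 0.0
```

Request:
apply_moves --series '[0.18,0,0,0.1,0,0.18,0,0,0.2,0,0.18,0,0,0.3,0,0.18,0,0,0.38,0,0.18,0,0,0.4,0]'

```text
time_s: 22.15
ee_pos: [0.4791, -0.3123, 0.1188]
tool_rot: [[1.0, 0.004, -0.003], [0.004, -1.0, 0.002], [-0.003, -0.002, -1.0]]
force: [0.1, -0.9, 0.2]
finger_gap: 0.0702
finger_force: 0.0
```

```bash
python3 -c "
from plan import *
plan([(.479,-.3128,.0775,-90)])
from m import *
# bright plate on the far bay, top view
p0=proj(c,(.548,.203,.067)); print('expect px',p0)
comps(163,160,200,222,92,140,150,0.067,2,name='plate')
"
```

```text
now [ 0.4791 -0.3123  0.1188] -89.75 F [ 0.1 -0.9  0.2] gap 0.0702 j7 -42.0
(0.479, -0.3128, 0.0775, -90)
   [-0.0, 0.004, 0.344, 0.001]
expect px [177.73114078 189.48599573]
```

Request:
apply_moves --series '[0.18,0,0,0.1,0,0.18,0,0,0.19,0,0.18,0,0,0.27,0,0.18,0,0,0.33,0,0.18,0,0,0.34,0]'

```text
time_s: 22.62
ee_pos: [0.4787, -0.3133, 0.0782]
tool_rot: [[1.0, 0.003, -0.002], [0.003, -1.0, 0.001], [-0.002, -0.001, -1.0]]
force: [-1.0, 0.9, -0.1]
finger_gap: 0.0701
finger_force: 0.0
```

Request:
apply_moves --series '[0.25,0,0,0,0,0.35,0,0,0,0,0.45,0,0,0,0,0.5,0,0,0,0,0.5,0,0,0,0]' --grip_force 25

```text
time_s: 23.03
ee_pos: [0.4797, -0.314, 0.0804]
tool_rot: [[1.0, 0.003, 0.0], [0.003, -1.0, -0.0], [0.0, 0.0, -1.0]]
force: [-0.6, 0.5, 0.3]
finger_gap: 0.0551
finger_force: 26.8
```

Request:
apply_moves --series '[0.6,0,0,-0.03,0,0.6,0,0,-0.07,0,0.6,0,0,-0.12,0,0.6,0,0,-0.2,0,0.6,0,0,-0.3,0]'

```text
time_s: 23.45
ee_pos: [0.4795, -0.3138, 0.1168]
tool_rot: [[1.0, 0.003, -0.001], [0.003, -1.0, 0.0], [-0.001, -0.0, -1.0]]
force: [-0.2, -0.4, -1.7]
finger_gap: 0.055
finger_force: 26.8
```

```bash
python3 -c "
from m import *
comps(150,155,210,225,80,255,100,0.067,0,name='plate')
np.set_printoptions(linewidth=250); print(g[152:228:3,160:206:2])
"
```

```text
plate px [178.3 189.6] ctr [0.5481 0.2015] size [0.1234 0.0597] ang 177.5 mean 121
plate px [179.5 189.5] ctr [0.5489 0.1981] size [0.1646 0.1937] ang -179.4 mean 121
[[138 136 135 139 140 138 137 139 134 136 137 137 137 136 133 134 135 135 136 135 133 133 134]
 [141 143 141 138 138 139 139 137 135 134 136 138 136 135 136 134 135 135 134 137 135 135 137]
 [122 113 114 137 140 138 140 120 136 140 137 138 138 133 134 135 136 132 137 132 132 135 139]
 [115 120 114 112 110 121 132 132 131 129 130 137 140 140 139 137 137 137 139 117  93 110 134]
 [ 77  49  53  89  97  96  99  83  86  84  83  85  72  72  74  79  81  77  74  97  82  94 135]
 [ 81  50  56  81  52  53  52  57  56  59  59  59  61  65  65  68  70  82  80  96  81 127 137]
 [ 75  47  51  81  52 148 153 150 152 151 150 150 151 149 148  71  71  93  76  93  78 125 135]
 [ 65  50  53  77  53 150 153 149 150 148 148 146 146 147 150  77  68 105  72  92  82 123 135]
 [ 62  52  53  79  73 152 146 125 127 127 122 123 123 150 150  71  72 106  72  94  83 125 136]
 [ 54  49  68  72  72 150 139  51  54  54  54  57  57 149 150  67  71 106  70 
[... 837 characters left out ...]
3  68  79  81  96  80 123 132 133]
 [ 56  65  78  55 146 149 152 151 150 149 150 148 146 147  82  69  94  79  89  83 122 134 132]
 [ 52  69  71  55  53  67  73  76  74  71  71  75  79  85  65  71 107  72 102  85 122 134 133]
 [ 54  85  73  67  66  69  60  57  55  56  57  61  65  68  70  71 109  73  97  86 123 135 132]
 [ 53  56  53  55  58  55  52  58  55  55  60  62  63  66  71  72  76  73  95  88 122 137 135]
 [139 139 135 138 135 138 137 137 138 141 141 140 139 141 139 139 138 133  93  87 131 135 132]
 [108 108 104 106  99  99  99 100  98  99  91  94  94  94  99  91  92  91  93 122 137 134 133]
 [119 124 122 123 121 119 123 119 123 119 120 122 121 122 123 120 122 118 133 133 135 136 134]]
```

The two-window plate lies at (0.548, 0.2015), flat to its size and aligned with its bay. Next I carry the round one.

Request:
apply_moves --series '[0.6,0,0,-0.15,0,0.6,0,0,-0.3,0,0.6,0,0,-0.5,0,0.6,0,0,-0.7,0,0.6,0,0,-0.85,0]'

```text
time_s: 23.92
ee_pos: [0.4803, -0.3146, 0.2209]
tool_rot: [[1.0, 0.003, 0.003], [0.003, -1.0, -0.001], [0.003, 0.001, -1.0]]
force: [0.3, -0.3, -0.9]
finger_gap: 0.0551
finger_force: 27.3
```

```bash
python3 -c "
from plan import *
plan([(.52,.12,.21,-91),(.533,.303,.16,-92.4)])
from m import *
comps(315,170,345,232,100,255,100,0.083,0,name='q1'); comps(352,165,385,230,100,255,100,0.083,0,name='p1')"
```

```text
now [ 0.4803 -0.3146  0.2209] -89.85 F [ 0.3 -0.3 -0.9] gap 0.0551 j7 -47.0
(0.52, 0.12, 0.21, -91)
   [0.085, -0.905, 0.023, 0.001]
   [0.081, -0.906, 0.023, 0.001]
   [0.076, -0.906, 0.023, 0.001]
   [0.072, -0.906, 0.023, 0.001]
(0.533, 0.303, 0.16, -92.4)
   [0.041, -0.763, 0.208, 0.002]
   [0.032, -0.764, 0.208, 0.002]
q1 px [337.8 215.5] ctr [ 0.4604 -0.2325] size [0.064  0.0221] ang 131.0 mean 125
q1 px [325.5 178.5] ctr [ 0.5633 -0.2039] size [0.0575 0.0475] ang 88.3 mean 125
p1 px [368. 206.] ctr [ 0.4843 -0.3155] size [0.0873 0.1262] ang -3.7 mean 114
```

Request:
apply_moves --series '[0.6,0.01,-0.13,0,0,0.6,0.03,-0.32,0.01,0,0.6,0.05,-0.51,0.02,0,0.6,0.07,-0.7,0.02,0.001,0.6,0.085,-0.905,0.023,0.001]'

```text
time_s: 24.38
ee_pos: [0.4896, -0.2047, 0.2156]
tool_rot: [[1.0, -0.004, 0.001], [-0.004, -1.0, -0.0], [0.001, 0.0, -1.0]]
force: [0.2, 0.6, -2.6]
finger_gap: 0.0549
finger_force: 27.3
```

Request:
apply_moves --series '[0.6,0.02,-0.18,0,0,0.6,0.03,-0.36,0.01,0,0.6,0.05,-0.54,0.02,0,0.6,0.06,-0.72,0.02,0.001,0.6,0.08,-0.905,0.023,0.001]'

```text
time_s: 24.8
ee_pos: [0.4994, -0.0959, 0.2128]
tool_rot: [[1.0, -0.01, 0.001], [-0.01, -1.0, 0.0], [0.001, -0.0, -1.0]]
force: [0.6, 0.2, -0.8]
finger_gap: 0.0551
finger_force: 27.3
```

Request:
apply_moves --series '[0.6,0.02,-0.18,0,0,0.6,0.03,-0.36,0.01,0,0.6,0.05,-0.54,0.02,0,0.6,0.06,-0.72,0.02,0.001,0.6,0.08,-0.905,0.023,0.001]'

```text
time_s: 25.22
ee_pos: [0.51, 0.0126, 0.2101]
tool_rot: [[1.0, -0.017, 0.001], [-0.017, -1.0, 0.0], [0.001, -0.0, -1.0]]
force: [0.8, -0.3, -1.6]
finger_gap: 0.0549
finger_force: 27.3
```

Request:
apply_moves --series '[0.6,0.01,-0.18,0,0,0.6,0.03,-0.36,0.01,0,0.6,0.04,-0.54,0.02,0,0.6,0.06,-0.72,0.02,0.001,0.6,0.07,-0.905,0.023,0.001]'

```text
time_s: 25.63
ee_pos: [0.5205, 0.1211, 0.2073]
tool_rot: [[1.0, -0.023, 0.001], [-0.023, -1.0, 0.0], [0.001, -0.0, -1.0]]
force: [0.7, -1.3, -1.6]
finger_gap: 0.0554
finger_force: 27.3
```

Request:
apply_moves --series '[0.6,0.01,-0.15,0,0,0.6,0.02,-0.3,0,0,0.6,0.02,-0.46,0,0.001,0.6,0.03,-0.61,0,0.002,0.6,0.04,-0.763,0,0.002]'

```text
time_s: 26.05
ee_pos: [0.5271, 0.2125, 0.2073]
tool_rot: [[0.999, -0.035, 0.0], [-0.035, -0.999, 0.0], [0.0, -0.0, -1.0]]
force: [0.4, -0.7, -1.1]
finger_gap: 0.0552
finger_force: 27.3
```

Request:
apply_moves --series '[0.6,0.01,-0.2,0.08,0,0.6,0.02,-0.4,0.16,0,0.6,0.02,-0.58,0.24,0.001,0.6,0.03,-0.7,0.32,0.002,0.6,0.03,-0.763,0.4,0.002]'

```text
time_s: 26.47
ee_pos: [0.5335, 0.3061, 0.1586]
tool_rot: [[0.999, -0.044, 0.0], [-0.044, -0.999, 0.002], [0.0, -0.002, -1.0]]
force: [-0.1, 0.5, -2.1]
finger_gap: 0.0555
finger_force: 27.3
```

```bash
python3 -c "
from plan import plan
plan([(.533,.303,.089,-92.4)])
"
```

```text
now [0.5335 0.3061 0.1586] -92.55 F [-0.1  0.5 -2.1] gap 0.0555 j7 -115.0
(0.533, 0.303, 0.089, -92.4)
   [-0.003, 0.026, 0.58, -0.0]
```

Request:
apply_moves --series '[0.6,0,0,0.12,0,0.6,0,0,0.26,0,0.6,0,0,0.4,0,0.6,0,0,0.52,0,0.6,0,0,0.58,0]'

```text
time_s: 26.88
ee_pos: [0.5329, 0.3015, 0.0874]
tool_rot: [[0.999, -0.048, -0.002], [-0.048, -0.999, -0.002], [-0.002, 0.002, -1.0]]
force: [-0.2, 0.6, -1.1]
finger_gap: 0.0552
finger_force: 27.3
```

Request:
apply_moves --series '[0.6,0,0,0.03,0,0.6,0,0,0.05,0,0.6,0,0,0.08,0,0.6,0,0,0.1,0,0.6,0,0,0.12,0]'

```text
time_s: 27.3
ee_pos: [0.5344, 0.3033, 0.0756]
tool_rot: [[0.999, -0.047, 0.001], [-0.047, -0.999, 0.001], [0.001, -0.001, -1.0]]
force: [-0.2, 0.5, -2.4]
finger_gap: 0.0552
finger_force: 27.3
```

Request:
apply_moves --series '[0.6,0,0,0.02,0,0.6,0,0,0.04,0,0.6,0,0,0.05,0,0.6,0,0,0.07,0,0.6,0,0,0.08,0]'

```text
time_s: 27.72
ee_pos: [0.5377, 0.3029, 0.0678]
tool_rot: [[0.999, -0.048, 0.007], [-0.048, -0.999, 0.002], [0.007, -0.002, -1.0]]
force: [4.1, -2.1, 9.2]
finger_gap: 0.0553
finger_force: 29.0
```

Same behaviour as before, so I repeat the press-flat sequence.

Request:
apply_moves --series '[0.6,0,0,0.01,0,0.6,0,0,0.02,0,0.6,0,0,0.04,0,0.6,0,0,0.06,0,0.6,0,0,0.08,0]'

```text
time_s: 28.13
ee_pos: [0.5407, 0.303, 0.0597]
tool_rot: [[0.999, -0.049, 0.012], [-0.049, -0.999, 0.003], [0.012, -0.004, -1.0]]
force: [8.1, -2.3, 11.1]
finger_gap: 0.0551
finger_force: 31.1
```

Request:
apply_moves --series '[0.6,-0.01,0,0.01,0,0.6,-0.03,0,0.02,0,0.6,-0.04,0,0.03,0,0.6,-0.06,0,0.04,0,0.6,-0.06,0,0.04,0]'

```text
time_s: 28.55
ee_pos: [0.5328, 0.3045, 0.0547]
tool_rot: [[0.999, -0.048, 0.011], [-0.049, -0.999, 0.004], [0.011, -0.005, -1.0]]
force: [6.9, -0.6, 7.7]
finger_gap: 0.0555
finger_force: 31.9
```

Request:
apply_moves --series '[0.6,0,0,0.01,0,0.6,0,0,0.015,0,0.6,0,0,0.02,0,0.6,0,0,0.025,0,0.6,0,0,0.025,0]'

```text
time_s: 28.97
ee_pos: [0.5334, 0.3044, 0.0526]
tool_rot: [[0.999, -0.049, 0.012], [-0.049, -0.999, 0.005], [0.012, -0.005, -1.0]]
force: [6.1, -2.1, 15.1]
finger_gap: 0.0552
finger_force: 32.8
```

```bash
python3 -c "
from plan import plan
plan([(.533,.303,.089,-92.4)])
from m import *
np.set_printoptions(linewidth=250);comps(122,155,160,225,80,255,100,0.067,0,name='plate'); print(g[152:228:3,122:172:2])
"
```

```text
now [0.5334 0.3044 0.0526] -92.8 F [ 6.1 -2.1 15.1] gap 0.0552 j7 -113.0
(0.533, 0.303, 0.089, -92.4)
   [-0.003, 0.012, -0.303, -0.001]
plate px [140.5 212.5] ctr [0.487  0.3047] size [0.0637 0.1017] ang 88.3 mean 105
plate px [141.4 203.9] ctr [0.5108 0.3025] size [0.0324 0.0578] ang 84.1 mean 105
plate px [143.1 176.7] ctr [0.587  0.2991] size [0.0547 0.0544] ang 176.3 mean 105
plate px [140.5 162. ] ctr [0.6291 0.3068] size [0.1032 0.0401] ang 88.3 mean 105
[[135 139 140 136 137 138 138 137 138 108  88  82  82  85  85  81  84  89  81  83  85  83  87  84  84]
 [131 138 137 136 137 140 137 139 139 110  85  85  86  86  84  83  86  82  85  82  88  85  86  83  87]
 [ 68 122  97 117 115 116 111 113 115  95  81  79  81  82  84  85  84  84  86  82  83  85  84  86  86]
 [ 45 124 140 123  94  94  68  57  62  66  67  62  64  65  67  61  67  66  70  69  69  75  74  74  75]
 [ 49  69 140 107  96  88  55  59  54  53  55  53  54  51  54  55  58  59  56  44  31  31  53  56  58]
 [ 42  42  91  90  94  63  75  81  83  84  84  79  76  77  77  76  50  31  31  45  29  32  49  31  32]
 [ 47  46  70  6
[... 1344 characters left out ...]
 107 110 108 107 108 105 116 131 132 132  60  52  84  53  53  67  80  56  90  95]
 [116 106  76  64  61  62  61  61  57  59  56  61  60  58  58  56  52 106  56  54  64  71  56  52  46]
 [116 103  84  82  88  89  88  90  89  79 101  99  96 103  98  85  83 108  51  53  87  76  66  69  68]
 [120 106  79  76  70  65  64  65  66  72  58  60  59  64  63  58  56  58  57  55  52  54  53  54  55]
 [ 98 101  99 102 103 106 105 107 118 121 126 126 131 131 133 135 134 136 138 141 142 136 139 138 140]
 [117 118 113 113 116 114 113 111 111 115 114 109 112 111 108 112 111 111 106 109 109 107 105 103 100]
 [119 116 119 121 119 121 119 124 129 131 121 122 129 125 122 124 137 125 127 123 125 122 122 123 124]]
```

Force has risen to 15 N and the visible plate spans the same rows (167–210) as the other one, so it is flat. I release.

Request:
apply_moves --series '[0.3,0,0,-0.02,0,0.27,0,0,-0.03,0,0.22,0,0,-0.03,0,0.2,0,0,-0.03,0,0.2,0,0,-0.03,0]'

```text
time_s: 29.43
ee_pos: [0.526, 0.3034, 0.0511]
tool_rot: [[0.999, -0.047, -0.001], [-0.047, -0.999, -0.0], [-0.001, 0.001, -1.0]]
force: [0.7, -0.6, -0.7]
finger_gap: 0.0685
finger_force: 0.0
```

Request:
apply_moves --series '[0.18,0,0,-0.05,0,0.18,0,0,-0.2,0,0.18,0,0,-0.4,0,0.18,0,0,-0.65,0,0.18,0,0,-0.9,0]'

```text
time_s: 29.85
ee_pos: [0.5259, 0.3029, 0.1603]
tool_rot: [[0.999, -0.047, -0.002], [-0.047, -0.999, -0.001], [-0.002, 0.001, -1.0]]
force: [-0.6, 0.9, 0.5]
finger_gap: 0.0699
finger_force: 0.0
```

Request:
apply_moves --series '[0.18,0,-0.15,-0.1,0,0.18,0,-0.3,-0.2,0,0.18,0,-0.5,-0.3,0,0.18,0,-0.7,-0.4,0,0.18,0,-0.9,-0.5,0]'

```text
time_s: 30.27
ee_pos: [0.5315, 0.4122, 0.2207]
tool_rot: [[0.999, -0.047, -0.0], [-0.047, -0.999, 0.0], [-0.0, -0.0, -1.0]]
force: [0.2, 0.1, 0.7]
finger_gap: 0.0702
finger_force: 0.0
```

Request:
apply_moves --series '[0.18,-0.1,-0.2,0,0,0.18,-0.3,-0.4,0,0,0.18,-0.5,-0.6,0,0,0.18,-0.7,-0.8,0,0,0.18,-0.9,-0.9,0,0]'

```text
time_s: 30.68
ee_pos: [0.4264, 0.5275, 0.2195]
tool_rot: [[0.999, -0.045, -0.001], [-0.045, -0.999, 0.001], [-0.001, -0.001, -1.0]]
force: [-1.6, 0.7, 0.4]
finger_gap: 0.0703
finger_force: 0.0
```

```bash
python3 -c "
from m import *
comps(122,155,162,219,105,255,300,0.067,0,name='round'); comps(164,163,200,219,115,255,300,0.067,0,name='slot')
comps(233,132,275,222,0,45,20,.056,name='block')
comps(316,173,345,232,100,255,300,0.083,0,name='q1'); comps(355,170,380,226,100,255,300,0.083,0,name='p1')
np.set_printoptions(linewidth=250); print(g[158:222:3,122:164:2]); print(g[170:230:4,312:390:3])
"
```

```text
round px [142.2 187.7] ctr [0.5563 0.3009] size [0.1199 0.0569] ang 177.5 mean 134
round px [141.5 175. ] ctr [0.5923 0.3035] size [0.1088 0.1134] ang -178.8 mean 134
slot px [178.  189.9] ctr [0.5472 0.2022] size [0.1201 0.0558] ang 177.4 mean 139
block px [256.6 177.9] ctr [ 0.5765 -0.0147] size [0.0176 0.0416] ang 4.8 mean 24
q1 px [330.  197.5] ctr [ 0.5108 -0.2137] size [0.0767 0.1351] ang -3.0 mean 132
p1 px [367. 195.] ctr [ 0.5147 -0.3146] size [0.0658 0.1382] ang -3.6 mean 132
[[116 118  92 113 110 112 110 111 113 112 107 107 105 109 112 113 111 136 137 117 106]
 [134 134 135 119  93  90  89  90  98 100 102 103 101  99 105  97 104 101 106 114 118]
 [134 133 132 103  94  84  88  86  84  81  86  87  88  84  84  89  95  93  95  73  53]
 [134 133 135 101  95  60 113 123 119 120 119 125 120 123 116 119  70  51  52  77  46]
 [102 104 138  94  84  59 130 144 142 140 145 144 141 144 142 143  82  53  59  73  50]
 [ 50  53 135  83  83  63 134 144 141 142 144 143 140 142 144 142  69  52  63  59  47]
 [ 50  52 136  75  84  60 138 143 143 140 141 143 141 141 142 142  60  53  81  58  48]

[... 2211 characters left out ...]
 133 127  85 117 139 140 140 141 140 135 128 134 130 133]
 [135 129 119 122 138 141 139 143 140 139 132 131 133 123  84 131 139 139 141 141 140 141 133 134 133 133]
 [134 128 122 124 141 139 140 142 139 139 132 133 134 123  84 132 142 140 140 142 139 142 130 133 136 134]
 [133 133 119 126 138 141 140 140 141 140 132 133 133 127  89 128 136 138 138 140 138 140 133 134 134 134]
 [134 133 117 126 140 140 140 138 142 139 132 133 132 125 121 130 141 139 140 132 120 133 133 127 140 134]
 [118 108  97  74  77  86  85  88  85  88  96  95  95  85  82  83 111  88  84  89 109 107 101 117 137 134]
 [ 89  86  89  99 102 100 100 110 116 114 118 124 126 116 125 125 127 117 126 135 138 135 139 136 137 135]]
```

```bash
python3 -c "
from station import *
print(job_done())"
```

```text
the job is handed in; nothing more can be done
None
```

I handed the job in at about 31 s; no verdict came back. By the final camera measurements the bar is in the tray, the round-window plate lies flat in the knob bay and the two-window plate in the far bay, each about 3 mm or less off centre, with the blanks still in the rack.

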